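# Lock the keeper bar of the packet rack with its thumbscrew

### The arm

A 7-joint arm with a two-finger parallel gripper is mounted at the origin on a cart in front of the work surface, level with it; the furniture and walls round the work are solid. World frame = base frame: x ahead of the robot, y to its left, z up, the work surface at z = 0. Lengths are in m, angles in rad, forces in N, time in s.
With the tool pointing down it reaches from about 0.4 to 0.75 m from the base axis. Payload 19.5 kg.
Tool frame: the origin (TCP) lies at the very end of the fingers, on their centre line; the grasp point (between the pads) lies 19 mm behind it; z points along the fingers, y is the line along which they close (so a half turn about z gives the same grasp; the last joint's range is limited). The gripper opens to 85 mm and grips with 20 to 120 N. Pads are 22 mm wide; open, the fingers measure 114 mm over their backs; the gripper's body (76 mm by 85 mm) begins 54 mm behind the grasp point. The pads swing forward as they close: fully open they stand 13 mm farther back than shut.
Start: joints at [1.284, 0.707, -0.028, 1.485, 0.022, 0.951, -0.075], TCP at [0.139, -0.558, 0.197] pointing down, gripper open.
Joint ranges: [-2.71, 2.71], [-0.32, 2.16], [-1.57, 1.52], [0, 2.45], [-1.46, 4.6], [0, 2.02], [-2.83, 2.83]. Speed limits (rad/s): [1.89, 1.89, 2.57, 2.57, 3.01, 3.01, 3.01].

### API

Orientations are given as a rotation vector (axis times angle).
In Python, from plant import monitor, vision, ticket gives the robot as it stands. The module is installed in compiled form; this text tells all that it offers.
- The arm moves only by the tool step_arm, never from a script. Its argument "deltas" is one flat list of numbers, 4 for each row, row after row: the shift along the world's x, y, z in cm, then the turn about the world's z in rad. A call has 1 to 10 rows; each row shifts and turns the commanded pose from where the row before left it; what a row does not reach is not made up. A row lasts 1/10 s, in which the tool goes at most 50 mm and 8.59 degrees, less where a joint would pass 70% of its speed; a pose out of reach is approached as far as the arm can. A call with a gripper value outside its range is refused whole. "claw" is the closure, from 0 (fully open) to 1 (shut), set as the call begins (left out, the last holds). The fingers move at their own pace and stop on an object; the grip force is fixed at half the most. Time passes only in rows, so rows that do not move let the fingers close. It gives the time, the measured TCP pose, the force, the opening and the grip force at its end, in the units of the state.
- monitor.sense(): the state, without advancing time (a new reading comes with each control period).
- vision.snapshot(name): name is "scene" or "top"; returns a dict with "pixels" (480x640x3 uint8, blue, green, red), "vertical_fov" (degrees; the focal length in pixels is half the picture's height over the tangent of half this angle, whatever the lens; pixels are square), "cx", "cy" (the principal point, pixels), "k1" (the pictures are not rectified: a ray, as slopes to the right and down, at radius r is drawn at 1 + k1 r^2 times it, then the intrinsics apply), "xyz" and "orientation" of the camera in the world. Camera axes: x right, y up, looking along -z (the intrinsics and any distortion apply to the point x, -y, -z); pixel columns grow to the right and rows downward; lengths in m; the calibration is good to about 2 mm. A picture is of the moment at which its call begins. There is no depth.
- ticket.job_done(): hands the job in; it is judged then, once.
The state is a dict: "time_s": time; "joint_positions": joint angles; "joint_velocities": joint speeds; "tau": joint torques, N m; "position": TCP position; "tcp_rot": TCP orientation; "force": force on the tool from outside, world axes, zero at the start; "torque": the same for the moment, N m; "opening": finger opening in m; "grasp_force": force on a finger pad.
Only numpy, scipy, OpenCV 4.12 (cv2) and the standard library are available. Lean on these libraries where they do the work, as an engineer would, in place of code of your own. Each camera call takes 0.05 s, during which the arm holds its last target. There are 200 camera calls.

### The job

Swing the steel keeper bar of the sloping packet rack down across the packet until the hole in the bar lines up with the hole in the boss under it. Then take the longer of the two thumbscrews from the wooden block and thread it through both holes until its flange rests on the bar, so that the bar is locked and the screw comes out under the deck. Leave the shorter screw in the block and do not disturb the other things on the worktop.

Things in the scene. Friction and masses are not known exactly. Their poses are not given: they have to be found in the camera images.
- deck: Sloping wooden deck of a fixed packet rack: 200 mm up the slope, 190 wide, 10 thick. Origin: middle of its upper face, 85 mm above the worktop. z square to the deck, leaning 30 degrees from vertical towards the robot; x up the slope, away from the robot; y to the left. The flat brown food packet on it (11 mm thick) is fixed to it.
- boss_hole (a point): Centre of the mouth of the hole in the square steel boss (34x34 mm, 14 mm tall) on the left of the deck, at deck coordinates (0, 70, 14) mm; axes as the deck's. The hole, 12.5 mm across, goes down along -z through boss and deck (24 mm in all) and is open below.
- bar (a joint): Angle (rad) of the steel keeper bar about its pivot, deck (0, -70) mm, axis square to the deck. 0: bar straight across along deck +y, its hole exactly over the boss hole; positive: free end swung up the slope. Range -0.2 to 1.1, no stop at 0; friction of 0.18 N m holds it where left. Bar 20 mm wide, 6 thick, underside 15 mm above the deck.
- bar_hole (a point): Centre of the hole (12.5 mm across, straight through) in the bar, at the bar's underside, 140 mm from the pivot. When lined up it is 1 mm above boss_hole.
- bar_post (a point): Mid-height of the round steel post on the bar's free end, by which the bar is swung: 16 mm across, standing square to the deck, 34 mm tall above the bar (this point 17 mm above the bar's upper face), 185 mm from the pivot and 45 mm beyond the bar's hole.
- long_screw: Long thumbscrew, 40 g. Origin at the tip, z along the axis to the head. Steel shank 44 mm long, 10 across (tip tapers over 7 mm to 5 across), flange 24 across and 4 thick, black knob 18 across, 48 to 80 mm from the tip. Starts upright, a little loose, tip 10 mm above the worktop in either hole of the block; its head stands higher. No turning needed: it slides in until the flange rests on the bar.
- short_screw: The short thumbscrew: as the long one, but shank 22 mm, too short to come out under the deck. Stands in the block's other hole, 70 mm from the long one.
- block: Fixed wooden block 45x115x26 mm; origin at the centre of its underside. Two holes, 11 mm across and 16 mm deep, at y = -35 and +35 mm, hold the screws.
- sardine_tin: Bystander: low oval tin 63x105x25 mm; origin at the centre of its underside, on the worktop.
- marker_pen: Bystander: white pen 135 mm long 16 mm thick, lying to the left of the block; origin at the centre of its underside, on the worktop.
- tomato_tin: Bystander: upright tin, 57 mm across, 72 mm tall; origin at the centre of its underside, on the worktop.
- honey_jar: Bystander: glass jar 61 mm across, 89 mm tall; origin at the centre of its underside, on the worktop.
- spanner: Bystander: flat steel spanner 156 mm long, 9 mm thick, lying between rack and block; origin at the centre of its underside, on the worktop.

How it is judged:
By the outcome, as a careful person would: the job done as asked, in the order asked, and still so for the second after the job is handed in, with the robot touching nothing.
It also fails if it takes over 51 s, if anything falls off the work surface, if the arm or the gripper's body presses on something with over 40 N, if the wrist force passes 120 N, or if a joint passes its speed limit or range.

## Working session

There is one attempt and no reset: what is moved stays moved. The work goes in short steps, Python scripts to look and compute and a tool call to move; the robot and the scene stay as the last step left them, time stands still between calls to the robot, and variables do not carry over. Pictures are saved under pics/ and viewed, at most 10 in all, crops included, and the job is handed in when it is done.

Besides the shell and the picture viewer there is one more tool, called after "Request:" as name(argument=value, ...) on one line, values as JSON. step_arm: Moves the arm, as the interface text tells. Its arguments: {"type":"object","properties":{"deltas":{"type":"array","items":{"type":"number"}},"claw":{"type":"number"}},"required":["deltas"]}

```bash
mkdir -p pics; cat > h.py <<'E'
import numpy as np, cv2
from scipy.spatial.transform import Rotation as R
from plant import monitor, vision, ticket
def snap(n,f=None):
    s=vision.snapshot(n)
    if f: cv2.imwrite('pics/'+f,s['pixels'])
    return s
def cam(s):
    o=np.array(s['orientation'],float)
    M=o if o.shape==(3,3) else (R.from_rotvec(o).as_matrix() if o.size==3 else R.from_quat(o).as_matrix())
    return M,np.array(s['xyz']),240/np.tan(np.radians(s['vertical_fov'])/2)
def proj(s,p):
    M,c,f=cam(s); q=(np.atleast_2d(p)-c)@M
    a=q[:,:2]*[1,-1]/-q[:,2:]; r2=(a**2).sum(1,keepdims=True)
    return a*(1+s['k1']*r2)*f+[s['cx'],s['cy']]
def ray(s,uv):
    M,c,f=cam(s); d=(np.array(uv,float)-[s['cx'],s['cy']])/f; a=d.copy()
    for _ in range(30): a=d/(1+s['k1']*(a@a))
    return c,M@np.array([a[0],-a[1],-1])
def plane(s,uv,z):
    c,d=ray(s,uv); return c+d*(z-c[2])/d[2]
def tri(s1,u1,s2,u2):
    c1,d1=ray(s1,u1);c2,d2=ray(s2,u2)
    t=np.linalg.lstsq(np.c_[d1,-d2],c2-c1,rcond=None)[0]
    a=c1+d1*t[0];b=c2+d2*t[1]; return (a+b)/2,np.linalg.norm(a-b)
E
python3 - <<'E'
from h import *
for n in('scene','top'):
    s=snap(n,n+'0.png'); print({k:v for k,v in s.items() if k!='pixels'})
print(monitor.sense())
E
```

```text
{'vertical_fov': 50.55606823750472, 'cx': 316.6592780328623, 'cy': 238.62987609796642, 'k1': -0.0995501330910983, 'xyz': array([-0.46087809,  0.56908975,  0.99505835]), 'orientation': array([ 0.52059212, -0.94625086, -1.96187077])}
{'vertical_fov': 48.50870262362924, 'cx': 324.0628316345728, 'cy': 240.66971017031565, 'k1': -0.15083967931796796, 'xyz': array([ 0.21502472, -0.0209601 ,  1.43538843]), 'orientation': array([ 0.16625714, -0.14675111, -1.54249559])}
{'time_s': 0.1, 'joint_positions': array([ 1.2842708 ,  0.70703537, -0.02754784,  1.48494059,  0.02202449,
        0.95089967, -0.07550177]), 'joint_velocities': array([ 0.00203531, -0.00064428, -0.0017812 , -0.00302281,  0.00030447,
       -0.00064256,  0.00052065]), 'tau': array([ 3.19176914e-03, -8.84301138e+01,  1.23766255e+00, -2.36459541e+01,
        1.72793021e-02,  5.04800468e-03, -1.03200491e-04]), 'position': array([ 0.13926706, -0.55760706,  0.1969807 ]), 'tcp_rot': array([-3.11714094e+00, -3.83430315e-01,  3.34036172e-04]), 'force': array([-0.05085174,  0.00596935,  0.64647147]), 'torque': array([-0.01816844, -0.0483598 , -0.04908015]), 'grasp_force': 0.0, 'opening': 0.0853351132704428}
```

View pics/scene0.png

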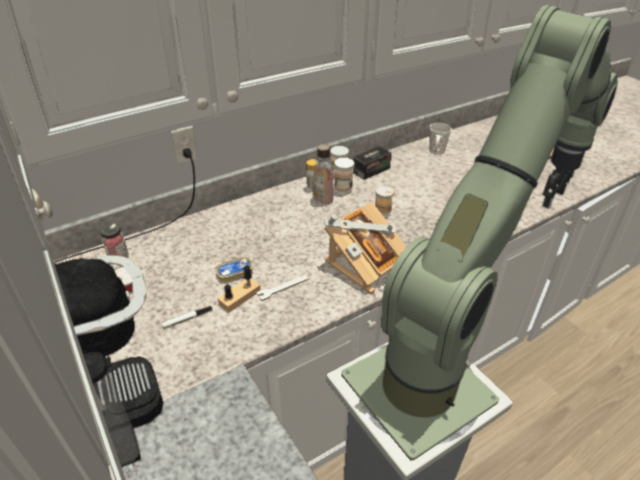

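View pics/top0.png

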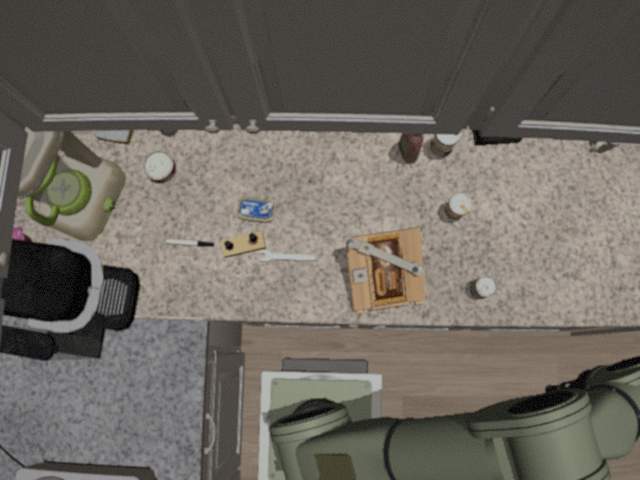

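The scene view shows the rack at about (365,245), with the bar swung up the slope, and the block with both screws at (240,290). In the top view the rack is at (386,270) and the block at (242,244). I'll enlarge both views.

```bash
python3 - <<'E'
from h import *
a=cv2.imread('pics/scene0.png');b=cv2.imread('pics/top0.png')
def c(i,x,y,w,h,W,H): return cv2.resize(i[y:y+h,x:x+w],(W,H),interpolation=cv2.INTER_CUBIC)
top=np.hstack([c(a,315,195,100,100,400,400),c(b,336,218,100,100,400,400)])
bot=np.hstack([c(a,210,252,80,40,400,200)if 0 else c(a,210,258,80,40+10,320,200),np.zeros((200,80,3),np.uint8),c(b,210,218,80,50,320,200),np.zeros((200,80,3),np.uint8)])
cv2.imwrite('pics/c1.png',np.vstack([top,bot]))
E
```

```text
(no output)
```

View pics/c1.png

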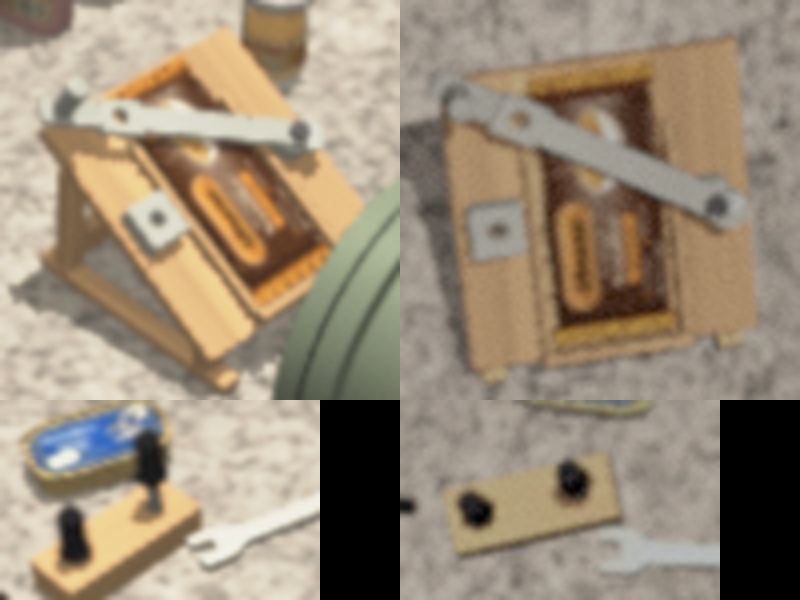

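The boss hole is at scene (354.4,249.1) and top (360.1,275.4). The bar hole is at scene (344.6,223.6) and top (365.9,247.6). In both views the right-hand screw is the taller one, so it is the long screw. Next I'll fit the poses from these points.

```bash
cat > fit.py <<'E'
from h import *
from scipy.optimize import least_squares
class S(dict): pass
s,t=snap('scene'),snap('top')
o4=lambda u,v,x,y:(np.array([u,v])+.5)/4-.5+[x,y]
A=lambda u,v:o4(u,v,315,195); B=lambda u,v:o4(u-400,v,336,218)
dR=lambda yaw:R.from_euler('z',yaw).as_matrix()@R.from_euler('y',-30,degrees=True).as_matrix()
def dp(p,q): return dR(p[2])@(np.array(q)/1000)+[p[0],p[1],.085]
def barp(th,r,z): return [r*np.sin(th),-70+r*np.cos(th),z]
obs=[(s,A(159,218),(0,70,14)),(t,B(498,231),(0,70,14)),(s,A(120,116),140),(t,B(521,120),140),
(t,B(735,38),(100,-95,0)),(t,B(470,370),(-100,95,0)),(s,A(225,28),(100,-95,0)),(s,A(205,360),(-100,95,0))]
def res(p):
    return np.concatenate([proj(c,dp(p,q if q!=140 else barp(p[3],140,21)))[0]-u for c,u,q in obs])
if __name__=='__main__':
    r=least_squares(res,[.5,-.1,0,.6]); p=r.x; print(p.round(4)); print(r.fun.reshape(-1,2).round(1).tolist())
    print('boss',tri(s,A(159,218),t,B(498,231)),dp(p,(0,70,14)))
    print('post',dp(p,barp(p[3],185,38)),'target',dp(p,barp(0,185,38)))
    K=lambda u,v:o4(u-400,v-400,210,218)
    c=np.array([plane(t,K(*k),.026) for k in[(446,492),(612,455),(622,517),(457,553)]]); print('block',c.round(4).tolist(),c.mean(0))
    k=lambda u,v:o4(u,v-400,210,258)
    print('knob long',tri(s,k(150,437),t,K(578,473)))
    print('short',tri(s,k(70,512),t,K(478,505)))
E
python3 fit.py
```

```text
[ 0.4164 -0.1613  0.1647  0.5643]
[[-0.8, 0.1], [-0.4, 0.1], [-0.3, -0.1], [-0.3, -0.1], [0.3, 0.3], [0.5, -0.3], [0.3, -0.4], [0.7, 0.0]]
boss (array([ 0.39783413, -0.09502256,  0.09714101]), np.float64(0.001647431959046123)) [ 0.39798528 -0.09340325  0.09712436]
post [ 0.46799257 -0.06522007  0.16737692] target [ 0.37876889 -0.05098002  0.11790897]
block [[0.4945, 0.2801, 0.026], [0.5226, 0.1677, 0.026], [0.4799, 0.1589, 0.026], [0.4526, 0.27, 0.026]] [0.48739559 0.21915591 0.026     ]
knob long (array([0.49801068, 0.18270576, 0.0864902 ]), np.float64(0.0035459381634522437))
short (array([0.47953586, 0.25155747, 0.0666477 ]), np.float64(0.004751762980218215))
```

Request:
step_arm(deltas=[1,1.5,3,0,2,3,3,0,2.3,3.1,2,-0.02,2.3,3.1,2,-0.02,2.3,3.1,0,-0.02,2.3,3.1,0,-0.02,2.3,3.1,0,0,2.3,3.1,0,0,2.3,3.1,0,0,2.3,3.1,0,0], claw=1)

```text
time_s: 1.2
position: [0.354, -0.2634, 0.2974]
tcp_rot: [-3.131, -0.258, -0.0]
force: [0.5, -1.3, -0.9]
opening: -0.0003
grasp_force: 0.0
```

Request:
step_arm(deltas=[2.5,3.4,0,0,2.5,3.4,0,0,2.5,3.4,0,0,2.5,3.4,0,0,2.5,3.4,0,0,2.6,3.4,0,0,0,0,-3,0,0,0,-3,0,0,0,-3,0,0,0,-2,0])

```text
time_s: 2.2
position: [0.5037, -0.0607, 0.1856]
tcp_rot: [-3.131, -0.259, 0.003]
force: [-0.3, -0.6, 0.8]
opening: -0.0002
grasp_force: 0.0
```

```bash
python3 - <<'E'
from h import *
print(monitor.sense()['position'],monitor.sense()['force'])
a=snap('scene','s1.png')['pixels'];b=snap('top','t1.png')['pixels']
c=lambda i,x,y:cv2.resize(i[y:y+100,x:x+100],(400,400),interpolation=cv2.INTER_CUBIC)
cv2.imwrite('pics/c2.png',np.hstack([c(a,315,170),c(b,336,200)]))
E
```

```text
[ 0.50371161 -0.06070965  0.18558263] [-0.33148167 -0.61854876  0.82018669]
```

View pics/c2.png

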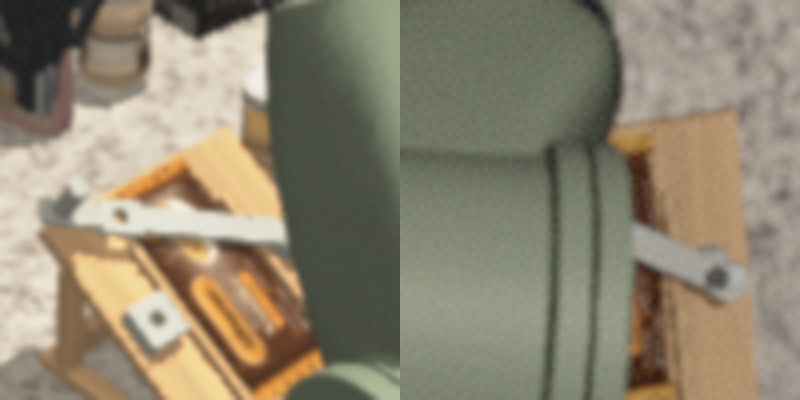

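```bash
python3 - <<'E'
from fit import *
p=[.4164,-.1613,.1647,.5643]
print(proj(s,[[.5037,-.0607,.1856]]),proj(s,dp(p,barp(.5643,185,38))))
cv2.imwrite('pics/c3.png',cv2.resize(s['pixels'][130:280,250:450],(800,600),interpolation=cv2.INTER_CUBIC))
E
```

```text
[[323.24242013 207.96371023]] [[331.59151985 219.24078718]]
```

View pics/c3.png

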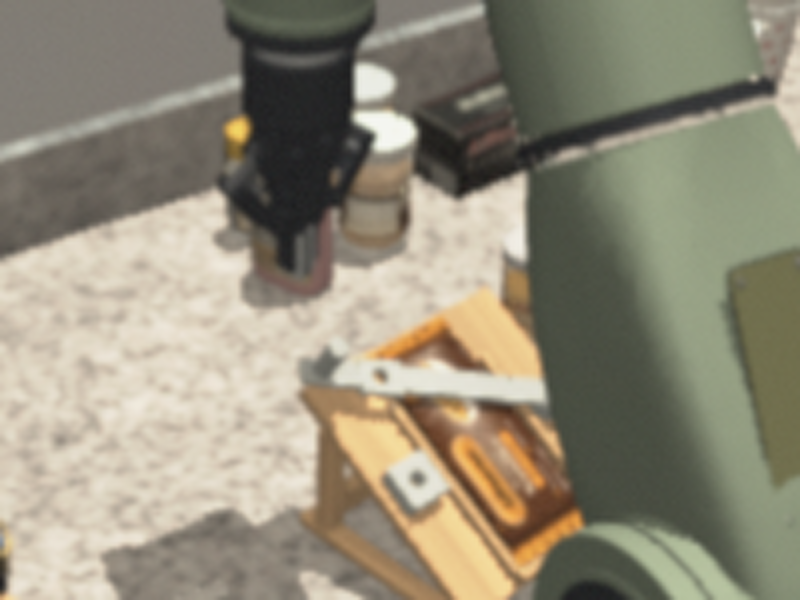

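The scene view shows the closed fingertips at about (323.7,198), but the TCP projects to (323.2,208). I'll check that against the first picture, where the fingers end near (548,205).

```bash
python3 - <<'E'
from fit import *
print('start',proj(s,[[.1393,-.5576,.197]]),proj(t,[[.1393,-.5576,.197]]))
print(proj(s,[[.5037,-.0607,.1856+z] for z in(0,.01,.02,.03,.04)]).round(1).tolist())
a=cv2.imread('pics/scene0.png')[140:220,520:600]; b=s['pixels'][150:230,290:370]
cv2.imwrite('pics/c4.png',cv2.resize(np.hstack([a,b]),None,fx=5,fy=5,interpolation=cv2.INTER_CUBIC))
E
```

```text
start [[547.28218074 214.72487933]] [[558.1895575  382.58168135]]
[[323.2, 208.0], [323.3, 205.0], [323.3, 202.0], [323.3, 199.0], [323.4, 195.9]]
```

View pics/c4.png

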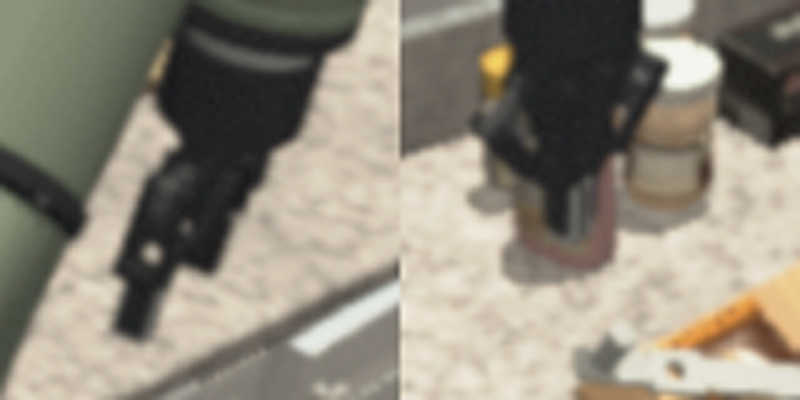

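Request:
step_arm(deltas=[0,3,0,0,0,3,0,0,0,3,-3,0,0,0,-4,0,0,0,-4,0,0,0,-2.6,0,0,0,0,0])

```text
time_s: 3.2
position: [0.5035, 0.0292, 0.0498]
tcp_rot: [-3.131, -0.259, 0.005]
force: [0.5, -0.2, 1.7]
opening: -0.0
grasp_force: 0.0
```

```bash
python3 - <<'E'
from h import *
s=snap('scene'); p=monitor.sense()['position']; print(p,proj(s,p),proj(s,p+[0,0,.03]))
u=proj(s,p)[0].astype(int); x,y=u-[50,70]; print(x,y)
cv2.imwrite('pics/c5.png',cv2.resize(s['pixels'][y:y+100,x:x+100],None,fx=5,fy=5,interpolation=cv2.INTER_CUBIC))
E
```

```text
[0.50434382 0.02915515 0.05159733] [[296.21529335 255.90151693]] [[295.96430703 247.80938085]]
246 185
```

View pics/c5.png

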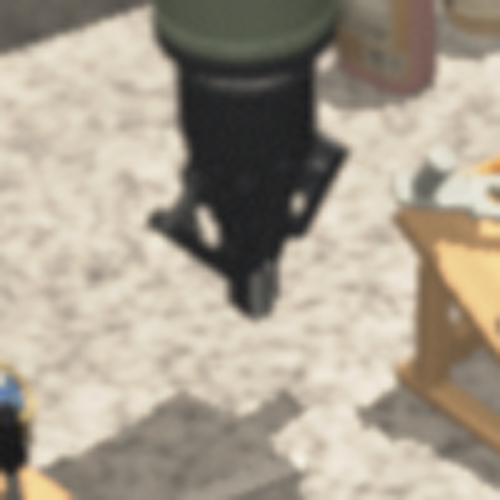

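The fingertip shows at about (297.4,248), but the TCP projects to (296,256), which puts the fingers roughly 30 mm higher than stated. I'll settle it by touching the worktop.

Request:
step_arm(deltas=[0,0,-2,0,0,0,-1.5,0,0,0,-0.7,0,0,0,-0.3,0,0,0,0,0])

```text
time_s: 3.75
position: [0.5049, 0.0292, 0.0073]
tcp_rot: [-3.131, -0.258, -0.002]
force: [-0.6, 0.7, 0.5]
opening: -0.0001
grasp_force: 0.0
```

Request:
step_arm(deltas=[0,0,-0.2,0,0,0,-0.2,0,0,0,-0.2,0,0,0,-0.2,0,0,0,-0.1,0])

```text
time_s: 4.25
position: [0.5043, 0.0292, -0.0028]
tcp_rot: [-3.131, -0.259, 0.0]
force: [0.6, 0.6, -0.1]
opening: 0.0001
grasp_force: 0.0
```

```bash
python3 - <<'E'
from h import *
s=snap('scene'); m=monitor.sense();p=m['position']; print(p,m['force'],proj(s,p),proj(s,p+[0,0,.03]))
x,y=246,185
cv2.imwrite('pics/c6.png',cv2.resize(s['pixels'][y:y+100,x:x+100],None,fx=5,fy=5,interpolation=cv2.INTER_CUBIC))
E
```

```text
[ 0.50426236  0.02917122 -0.00289657] [ 0.09132063 -0.61960735  0.09178386] [[296.66675502 270.09046729]] [[296.42565411 262.37143331]]
```

View pics/c6.png

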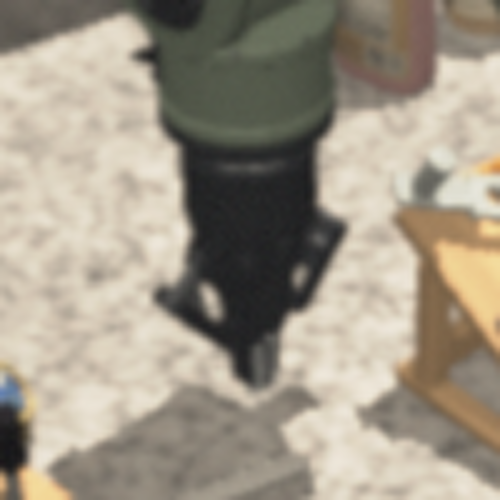

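The tip is at about (297.4,262). There is no contact although the stated z is below 0, so the reported TCP really does read low. I'll keep going down gently until it touches.

Request:
step_arm(deltas=[0,0,-0.7,0,0,0,-0.6,0,0,0,-0.2,0,0,0,-0.2,0,0,0,0,0])

```text
time_s: 4.8
position: [0.5043, 0.0291, -0.0199]
tcp_rot: [-3.131, -0.258, 0.0]
force: [0.7, -0.3, 1.1]
opening: -0.0
grasp_force: 0.0
```

Request:
step_arm(deltas=[0,0,-0.2,0,0,0,-0.2,0,0,0,-0.2,0])

```text
time_s: 5.1
position: [0.5044, 0.0292, -0.0257]
tcp_rot: [-3.131, -0.259, -0.0]
force: [-0.5, 0.1, 0.3]
opening: -0.0003
grasp_force: 0.0
```

Request:
step_arm(deltas=[0,0,-0.2,0,0,0,-0.1,0])

```text
time_s: 5.3
position: [0.5043, 0.0291, -0.0289]
tcp_rot: [-3.131, -0.259, 0.0]
force: [-0.3, 1.2, 0.5]
opening: -0.0001
grasp_force: 0.0
```

Request:
step_arm(deltas=[0,0,-0.1,0,0,0,-0.1,0])

```text
time_s: 5.5
position: [0.5044, 0.0292, -0.0307]
tcp_rot: [-3.131, -0.259, -0.0]
force: [0.2, 0.9, 0.1]
opening: 0.0
grasp_force: 0.0
```

Request:
step_arm(deltas=[0,0,-0.1,0,0,0,-0.1,0])

```text
time_s: 5.7
position: [0.5044, 0.0292, -0.0327]
tcp_rot: [-3.131, -0.258, -0.0]
force: [-0.5, -0.7, 0.5]
opening: 0.0003
grasp_force: 0.0
```

Request:
step_arm(deltas=[0,0,-0.1,0,0,0,-0.1,0])

```text
time_s: 5.9
position: [0.5044, 0.0292, -0.034]
tcp_rot: [-3.131, -0.258, -0.001]
force: [-6.9, 0.1, 42.9]
opening: 0.0003
grasp_force: 21.0
```

```bash
python3 - <<'E'
from h import *
s=snap('scene');t=snap('top'); m=monitor.sense();p=m['position']; print(p,m['force'],proj(s,p),proj(s,p+[0,0,.034]),proj(t,p))
g=s['pixels'].astype(int).sum(2)
for r in range(258,282,1): print(r,g[r,290:306].tolist())
E
```

```text
[ 0.50437766  0.02914689 -0.0339092 ] [-3.89480793  0.17546201 21.26743039] [[296.89789504 277.83858902]] [[296.63017174 269.30532879]] [[313.97879139 243.30750867]]
258 [127, 123, 121, 116, 115, 109, 98, 109, 111, 115, 107, 141, 280, 467, 561, 555]
259 [110, 105, 110, 104, 106, 104, 102, 104, 117, 143, 164, 198, 342, 480, 517, 500]
260 [105, 110, 106, 103, 106, 107, 104, 108, 150, 216, 247, 266, 411, 509, 498, 466]
261 [119, 110, 111, 103, 102, 99, 110, 143, 187, 229, 267, 283, 411, 480, 437, 396]
262 [170, 128, 112, 114, 101, 116, 138, 209, 241, 230, 254, 272, 356, 396, 369, 356]
263 [251, 184, 134, 118, 112, 109, 176, 255, 268, 230, 249, 238, 291, 340, 351, 345]
264 [312, 256, 175, 119, 112, 119, 185, 270, 277, 231, 253, 238, 287, 330, 345, 340]
265 [330, 287, 196, 125, 108, 113, 179, 268, 276, 231, 248, 243, 309, 359, 355, 352]
266 [368, 323, 221, 130, 108, 113, 172, 264, 279, 234, 256, 275, 347, 383, 372, 369]
267 [408, 376, 274, 165, 114, 112, 169, 261, 275, 238, 272, 313, 371, 392, 401, 441]
268 [424, 401, 337, 244, 169, 130, 166, 266, 280, 243, 285, 345, 384, 415, 482, 573]
2
[... 403 characters left out ...]
 369, 358, 387, 496]
274 [412, 402, 392, 377, 361, 364, 380, 400, 409, 413, 404, 386, 361, 365, 393, 456]
275 [405, 403, 403, 397, 384, 383, 396, 406, 409, 399, 382, 370, 370, 398, 427, 443]
276 [402, 402, 401, 405, 413, 420, 426, 426, 422, 407, 379, 389, 408, 424, 437, 435]
277 [399, 396, 396, 409, 415, 421, 429, 435, 439, 446, 431, 428, 433, 440, 445, 448]
278 [392, 391, 395, 406, 418, 408, 419, 433, 443, 451, 446, 448, 451, 453, 442, 442]
279 [377, 388, 399, 424, 445, 434, 437, 442, 447, 454, 458, 453, 446, 434, 404, 375]
280 [381, 401, 426, 441, 455, 451, 448, 450, 457, 453, 445, 426, 400, 381, 355, 342]
281 [432, 434, 442, 453, 460, 461, 457, 452, 442, 411, 385, 370, 352, 356, 352, 354]
```

```bash
python3 - <<'E'
from h import *
s=snap('scene')
print(plane(s,(297.3,267.5),0),plane(s,(297.5,269.8),0))
yaw=.165;c=np.array([.5044,.0292,0]);ex=np.array([np.cos(yaw),np.sin(yaw),0]);ey=np.array([-np.sin(yaw),np.cos(yaw),0])
print(proj(s,[c+a*ex*.011+b*ey*.015 for a in(-1,1) for b in(-1,1)]).round(1).tolist())
E
```

```text
[0.51024232 0.0234275  0.        ] [0.50126079 0.02803669 0.        ]
[[303.0, 268.9], [295.1, 273.5], [298.1, 265.2], [290.3, 269.7]]
```

Request:
step_arm(deltas=[0,0,2,0,0,0,5,0,0,0,5,0,0,0,3,0,0,0,0,0], claw=0)

```text
time_s: 6.55
position: [0.5059, 0.0292, 0.119]
tcp_rot: [-3.131, -0.258, -0.009]
force: [-0.3, 0.1, -1.0]
opening: 0.0722
grasp_force: 0.0
```

Request:
step_arm(deltas=[0,-1,0.8,0,0,-3,1,0,0,-3,0,0,0,-2,0,0,-0.5,0,0,0,-0.5,0,0,0,0,0,0,0], claw=1)

```text
time_s: 7.25
position: [0.4935, -0.0604, 0.1331]
tcp_rot: [-3.13, -0.259, 0.002]
force: [0.1, -0.3, 1.1]
opening: -0.0001
grasp_force: 0.0
```

```bash
python3 - <<'E'
from h import *
s=snap('scene'); m=monitor.sense();p=m['position']; print(p,m['force'],proj(s,p),proj(s,p+[0,0,.033]))
x,y=280,160
cv2.imwrite('pics/c7.png',cv2.resize(s['pixels'][y:y+100,x:x+100],None,fx=5,fy=5,interpolation=cv2.INTER_CUBIC))
E
```

```text
[ 0.49405662 -0.06020345  0.13321465] [ 0.09939966  0.51779803 -0.09719472] [[324.76766223 224.92540109]] [[324.90418302 215.43270095]]
```

View pics/c7.png

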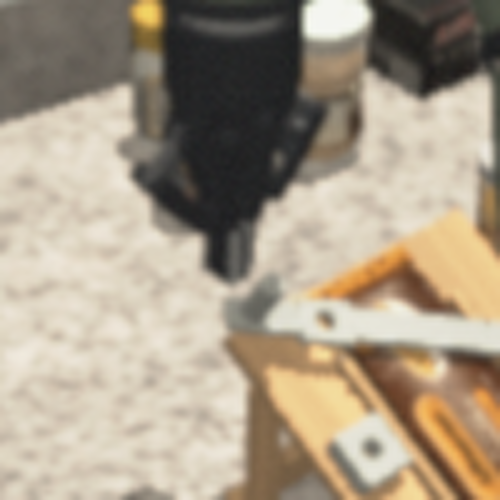

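The fingers are just uphill of the post: the tip is at (325.6,215), which agrees with the +33 mm z correction. Now I'll push the bar along its arc.

Request:
step_arm(deltas=[-0.7,0.3,0,0,-0.7,0.3,-0.4,0,-0.8,0.3,-0.4,0,-0.7,0.2,-0.4,0,-0.7,0.2,-0.4,0,-0.8,0.1,-0.4,0,-0.7,0.1,-0.4,0,-0.8,0.1,-0.4,0,-0.7,0,-0.4,0,0,0,0,0])

```text
time_s: 8.3
position: [0.4273, -0.0449, 0.101]
tcp_rot: [-3.131, -0.258, 0.002]
force: [0.9, -0.9, 0.4]
opening: 0.0002
grasp_force: 0.0
```

```bash
cat > ang.py <<'E'
from fit import *
from scipy.ndimage import gaussian_filter
P0=[.4164,-.1613,.1647]
def img(c): return gaussian_filter(c['pixels'].astype(float).mean(2),.6)
def holes(c,g,th):
    # darkest-blob centroid near a predicted point
    def near(u,w=4):
        x,y=np.round(u).astype(int); q=g[y-w:y+w+1,x-w:x+w+1]; Y,X=np.mgrid[y-w:y+w+1,x-w:x+w+1]
        k=np.clip(np.percentile(q,30)-q,0,None); k/=k.sum(); return np.array([(k*X).sum(),(k*Y).sum()]),q.min(),q.max()
    return near
def grey(c):
    h=cv2.cvtColor(c['pixels'],cv2.COLOR_BGR2HSV); return (h[...,1]<40)&(h[...,2]>120)
def barfit(c,thg):
    """cross-bar profile: sample perpendicular lines along the bar, centre of grey run; fit angle"""
    h=cv2.GaussianBlur(c['pixels'],(0,0),.5).astype(float); sat=h.max(2)-h.min(2); 
    return sat,h
def sample(im,uv): return cv2.remap(im.astype(np.float32),uv[...,0].astype(np.float32),uv[...,1].astype(np.float32),cv2.INTER_LINEAR)
def angle(c,ths=np.linspace(-.15,.6,151)):
    # bar steel has low saturation over brown/orange deck: profile of saturation across bar for r in 25..120
    hsv=c['pixels'].astype(float); sat=(hsv[...,2]-hsv[...,0])  # R-B
    best=[]
    rs=np.arange(30,125,5)
    out=[]
    for r in rs:
        pts=np.array([dp(P0,barp(a,r,21)) for a in ths]); uv=proj(c,pts)[:,None]
        v=sample(sat,uv)[:,0]; out.append(v)
    return ths,rs,np.array(out)
E
python3 - <<'E'
from ang import *
m=monitor.sense();print(m['position'],m['force'])
ths,rs,o=angle(s)
for r,v in zip(rs,o):
    w=max(3,int(2*10/r/(ths[1]-ths[0]))); k=np.convolve(v,np.ones(w)/w,'valid'); i=k.argmin(); print(r,round(ths[i]+(w-1)/2*(ths[1]-ths[0]),3),round(k[i]))
E
```

```text
[ 0.42837083 -0.04493521  0.10133443] [-0.6281702  -0.47533591 -0.2480646 ]
30 0.18 19
35 0.138 18
40 0.125 16
45 0.123 15
50 0.14 16
55 0.148 16
60 0.168 16
65 0.16 15
70 0.17 14
75 0.385 14
80 0.16 15
85 0.165 17
90 0.173 17
95 0.178 17
100 0.18 15
105 0.173 15
110 0.168 15
115 0.178 14
120 0.19 15
```

Request:
step_arm(deltas=[-0.5,0,-0.3,0,-0.5,0,-0.3,0,-0.5,0,-0.3,0,-0.5,-0.1,-0.3,0,-0.5,-0.1,-0.2,0,0,0,0,0])

```text
time_s: 9.0
position: [0.4026, -0.047, 0.0871]
tcp_rot: [-3.131, -0.258, 0.002]
force: [-0.2, 0.2, 0.7]
opening: -0.0
grasp_force: 0.0
```

```bash
cat >> ang.py <<'E'
def edges(c,lo=-.15,hi=.35):
    """sub-pixel: mid of the two edges of the low (R-B) run across the bar, as lateral offset mm at each r"""
    im=c['pixels'].astype(float); sat=im[...,2]-im[...,0]
    th0=None; res=[]
    return sat
def meas(c,th0,rs=np.arange(75,128,3)):
    im=cv2.GaussianBlur(c['pixels'],(0,0),.7).astype(float); sat=im[...,2]-im[...,0]
    L=np.linspace(-22,22,89); rows=[]
    for r in rs:
        q=[[r*np.sin(th0)+l*np.cos(th0),-70+r*np.cos(th0)-l*np.sin(th0),21] for l in L]
        v=sample(sat,proj(c,np.array([dp(P0,k) for k in q]))[:,None])[:,0]
        rows.append(v)
    return L,rs,np.array(rows)
E
python3 - <<'E'
from ang import *
m=monitor.sense();print(m['position'],m['force'])
L,rs,o=meas(s,.04,np.arange(20,150,10))
for r,v in zip(rs,o): print(r,v[::6].round().astype(int).tolist())
E
```

```text
[ 0.4033575  -0.04691285  0.08737465] [ 0.4815982  -0.1442695   0.51744141]
20 [8, 7, 7, 7, 8, 8, 8, 8, 10, 14, 29, 50, 69, 79, 89]
30 [17, 22, 24, 23, 18, 15, 16, 16, 15, 21, 38, 64, 84, 93, 94]
40 [50, 47, 38, 26, 16, 13, 12, 14, 14, 17, 25, 39, 52, 59, 61]
50 [69, 57, 43, 28, 20, 17, 14, 14, 14, 16, 23, 36, 50, 59, 61]
60 [130, 119, 92, 58, 32, 19, 14, 14, 13, 17, 27, 41, 53, 57, 54]
70 [69, 62, 48, 34, 23, 17, 14, 13, 14, 18, 28, 41, 44, 35, 30]
80 [68, 60, 47, 30, 19, 15, 13, 14, 14, 16, 27, 47, 70, 88, 105]
90 [115, 98, 72, 42, 23, 15, 12, 13, 13, 16, 28, 48, 67, 81, 89]
100 [135, 123, 97, 62, 33, 18, 13, 13, 13, 17, 26, 41, 56, 62, 63]
110 [70, 62, 48, 30, 22, 16, 14, 13, 13, 14, 19, 33, 50, 59, 60]
120 [73, 60, 46, 30, 21, 15, 13, 13, 13, 16, 26, 43, 62, 74, 75]
130 [31, 22, 21, 18, 15, 14, 14, 15, 15, 15, 18, 31, 53, 72, 78]
140 [21, 17, 16, 17, 16, 16, 15, 13, 13, 15, 23, 46, 72, 85, 88]
```

Request:
step_arm(deltas=[-0.3,0,-0.2,0,-0.3,-0.1,-0.1,0,0,0,0,0,0.6,0.1,0.3,0,1.5,0,1,0,1,1,4,0,1,3,3,0,1,4,0,0,1,4,0,0,1,4,0,0])

```text
time_s: 10.1
position: [0.4689, 0.1151, 0.168]
tcp_rot: [-3.131, -0.258, -0.001]
force: [1.1, -0.3, -0.1]
opening: 0.0003
grasp_force: 0.0
```

```bash
cat >> ang.py <<'E'
def upedge(c,th0,rs):
    L,_,o=meas(c,th0,rs); e=[]
    for v in o:
        lo=v[36:53].min(); k=np.where(L>3)[0]; hi=v[k].max(); h=(lo+min(hi,lo+60))/2
        j=k[np.argmax(v[k]>h)]; e.append(L[j-1]+(h-v[j-1])/(v[j]-v[j-1])*(L[1]-L[0]))
    return np.array(e)
E
python3 - <<'E'
from ang import *
m=monitor.sense();print(m['position'],m['force'])
cv2.imwrite('pics/s9.png',s['pixels']);cv2.imwrite('pics/t9.png',t['pixels'])
for n,c in(('s',s),('t',t)):
    rs=np.arange(20,150,5); e=upedge(c,.0,rs); print(n,e.round(1).tolist(),np.polyfit(rs,e,1))
    g=img(c); 
    for z in(14,21):
        u=proj(c,dp(P0,(0,70,z)))[0]; print(z,u.round(1))
    x,y=proj(c,dp(P0,(0,70,21)))[0].round().astype(int); print(x,y); print(g[y-5:y+6,x-7:x+8].round().astype(int))
E
```

```text
[0.46900035 0.11874775 0.16754532] [-0.19193011 -1.23898941  0.17694385]
s [5.9, 9.4, 6.2, 6.8, 6.6, 5.9, 5.0, 19.2, 13.4, 9.9, 8.7, 10.3, 11.3, 11.5, 12.0, 11.3, 10.7, 11.0, 11.7, 11.8, 11.8, 13.3, 15.2, 14.9, 14.5, 14.5] [0.0604642  5.89059432]
14 [353.6 249.3]
21 [354.6 248.2]
355 248
[[205 208 210 212 213 209 211 217 218 211 213 221 226 227 228]
 [204 209 215 219 222 222 221 222 223 223 224 226 228 228 228]
 [206 214 221 225 223 217 209 209 219 225 227 228 228 228 228]
 [211 218 225 226 219 198 176 176 199 219 226 227 227 227 223]
 [215 221 225 225 215 180 146 145 172 206 222 225 224 221 207]
 [220 222 225 226 215 179 142 134 159 199 220 225 222 210 177]
 [221 222 224 225 219 196 167 156 174 205 221 223 216 199 163]
 [218 219 219 220 221 216 205 199 207 217 217 209 197 184 163]
 [202 208 211 215 221 224 223 221 220 214 198 180 173 177 172]
 [171 193 209 216 220 222 222 217 210 195 173 156 153 158 157]
 [164 197 213 212 206 202 200 191 178 166 154 145 141 141 136]]
t [12.5, 12.5, 13.5, 14.2, 14.6, 14.4, 14.0, 14.2, 13.1, 12.8, 13.0, 15.0, 13.3, 11.8, 11.9, 12.2, 13.8, 14.6, 13.1, 12.5, 13.6, 18.5, 20.4, 20.6, 1.7, 20.7] [ 0.01727799 12.51178524]
14 [359.7 275.5]
21 [360.1 276.5]
360 277
[[126 138 147 149 150 151 151 152 154 154 156 158 157 155 153]
 [133 143 153 156 156 155 152 150 150 154 158 161 162 161 161]
 [150 153 158 160 158 150 139 129 130 142 155 162 163 161 161]
 [160 161 164 163 156 140 120 107 108 125 147 159 161 158 159]
 [161 162 165 162 153 136 116 103 102 118 141 157 160 157 157]
 [161 163 164 161 154 142 129 119 117 129 148 159 161 157 156]
 [159 160 161 161 159 153 146 140 139 147 156 163 163 157 152]
 [156 155 159 161 164 163 159 157 157 159 162 163 161 156 143]
 [148 149 154 161 164 163 159 159 159 160 161 160 157 153 142]
 [127 131 141 151 155 154 151 148 148 150 155 155 153 152 145]
 [113 116 125 132 138 140 140 137 136 138 146 150 151 152 146]]
```

```bash
cat > hole.py <<'E'
from ang import *
def cen(g,u,w=4):
    for _ in range(4):
        x,y=np.round(u).astype(int); Y,X=np.mgrid[y-w:y+w+1,x-w:x+w+1]; q=g[y-w:y+w+1,x-w:x+w+1]
        k=np.clip(np.percentile(q,60)-12-q,0,None)*(np.hypot(X-u[0],Y-u[1])<3.6); k/=k.sum(); u=np.array([(k*X).sum(),(k*Y).sum()])
    return u
def two(gs,gt,us,ut): 
    a,b=cen(gs,us),cen(gt,ut); return a,b,tri(s,a,t,b)
E
python3 - <<'E'
from hole import *
s0,t0=cv2.imread('pics/scene0.png').astype(float).mean(2),cv2.imread('pics/top0.png').astype(float).mean(2)
M=dR(.1647)
B0=two(s0,t0,[354.4,249.1],[360.1,275.4]); h0=two(s0,t0,[344.6,223.6],[365.9,247.6])
B1=two(s['pixels'].mean(2),t['pixels'].mean(2),[354.7,247.6],[360.5,275.4])
for n,b in(('boss0',B0),('bar0',h0),('bar1',B1)): print(n,b)
print('delta deck mm',(M.T@(B1[2][0]-B0[2][0])*1000).round(2))
print('shift if aligned px',proj(s,dp(P0,(0,70,21)))-proj(s,dp(P0,(0,70,14))),proj(t,dp(P0,(0,70,21)))-proj(t,dp(P0,(0,70,14))),'per 1mm upslope',proj(s,dp(P0,(10,70,21)))-proj(s,dp(P0,(0,70,21))),proj(t,dp(P0,(10,70,21)))-proj(t,dp(P0,(0,70,21))))
E
```

```text
boss0 (array([353.95181187, 249.14186584]), array([360.14196373, 275.18323952]), (array([ 0.3986911 , -0.09476256,  0.09652209]), np.float64(0.0007788929688752292)))
bar0 (array([344.78028504, 223.33432304]), array([365.97441146, 247.33469806]), (array([ 0.46235814, -0.10599669,  0.1408141 ]), np.float64(0.0007514620077942673)))
bar1 (array([354.69096935, 247.7062966 ]), array([360.41104294, 275.74710293]), (array([ 0.39632601, -0.09512976,  0.10317815]), np.float64(0.000877753566261592)))
delta deck mm [1.26 0.03 6.96]
shift if aligned px [[ 1.00067899 -1.08446289]] [[0.34557034 1.04005462]] per 1mm upslope [[-2.13269991 -2.89768632]] [[-0.41335179 -3.64762167]]
```

Request:
step_arm(deltas=[-1,-4,0,0,-1,-4,0,0,-1,-4,0,0,-1,-3,-3,0,-1,-1,-4,0,-1.5,0,-1,0,0,0,0,0])

```text
time_s: 11.0
position: [0.401, -0.0481, 0.0865]
tcp_rot: [-3.131, -0.255, 0.006]
force: [1.8, -0.1, -0.2]
opening: -0.0005
grasp_force: 0.0
```

Request:
step_arm(deltas=[-0.4,-0.1,-0.2,0,-0.35,0,-0.2,0,0,0,0,0,0.7,0.1,0.4,0,1.5,0,1,0,1,1,4,0,1,3,3,0,1,4,0,0,1,4,0,0,1,4,0,0], claw=1)

```text
time_s: 12.0
position: [0.4683, 0.1151, 0.1681]
tcp_rot: [-3.131, -0.259, -0.002]
force: [0.5, 0.4, 0.1]
opening: -0.0
grasp_force: 0.0
```

```bash
python3 - <<'E'
from hole import *
s0,t0=cv2.imread('pics/scene0.png').astype(float).mean(2),cv2.imread('pics/top0.png').astype(float).mean(2)
M=dR(.1647); gs,gt=s['pixels'].mean(2),t['pixels'].mean(2)
B0=two(s0,t0,[354.4,249.1],[360.1,275.4]);B1=two(gs,gt,[354.7,247.6],[360.5,275.4])
print(B1,'delta deck mm',(M.T@(B1[2][0]-B0[2][0])*1000).round(2)); print(monitor.sense()['position'])
# knobs: dark blobs near the block
for n,g,(x,y,w,h) in(('s',s0,(215,255,60,50)),('t',t0,(215,225,55,35))):
    q=(g[y:y+h,x:x+w]<60).astype(np.uint8); k,_,st,ce=cv2.connectedComponentsWithStats(q)
    for i in range(1,k):
        if st[i,4]>8: print(n,st[i],ce[i]+[x,y])
P=lambda p:(proj(s,p).round(1).tolist(),proj(t,p).round(1).tolist())
for z in (.058,.090): print(z,P([[.497,.184,z],[.497,.189,z],[.502,.184,z]]))
E
```

```text
(array([354.88087649, 247.97928287]), array([360.5       , 276.12180451]), (array([ 0.39550435, -0.09532466,  0.10267787]), np.float64(0.0006994395989237184))) delta deck mm [ 0.28 -0.03  6.95]
[0.46842183 0.11865363 0.16763296]
s [29 11  7 14 76] [246.98684211 272.80263158]
s [10 31  7 12 56] [227.82142857 292.        ]
t [35  9  7  9 47] [252.70212766 237.82978723]
t [10 17  8  8 45] [228.57777778 245.17777778]
0.058 ([[248.4, 275.2], [246.7, 275.9], [247.6, 274.2]], [[254.6, 238.1], [252.7, 238.0], [254.7, 236.2]])
0.09 ([[247.4, 266.4], [245.7, 267.1], [246.6, 265.4]], [[252.9, 235.6], [251.0, 235.5], [253.0, 233.7]])
```

The bar hole is now within 0.3 mm of the boss hole, going by (354.9,248.0) in the scene view and (360.5,276.1) in the top view. I'll go and fetch the long screw.

Request:
step_arm(deltas=[0.9,2.2,0,0,0.9,2.2,0,0,0.9,2.3,0,0,0,0,-2,0,0,0,-3,0,0,0,0,0], claw=0.5)

```text
time_s: 12.7
position: [0.4936, 0.1797, 0.1153]
tcp_rot: [3.13, 0.259, -0.006]
force: [0.8, 1.0, 0.5]
opening: 0.0424
grasp_force: 0.0
```

Request:
step_arm(deltas=[0,0,-2,0,0,0,0,0])

```text
time_s: 12.9
position: [0.4945, 0.1799, 0.0972]
tcp_rot: [3.131, 0.258, -0.002]
force: [0.5, 0.3, -0.3]
opening: 0.0426
grasp_force: 0.0
```

```bash
python3 - <<'E'
from h import *
m=monitor.sense();p=m['position'];s=snap('scene','s12.png');print(p)
ey=np.array([-.164,.9865,0])
for w in(-.021,.021): print(proj(s,p+ey*w+[0,0,.033+.008]).round(1))
print(proj(s,[[.495,.186,.09],[.495,.186,.058]]))
x,y=205,215
cv2.imwrite('pics/c8.png',cv2.resize(s['pixels'][y:y+80,x:x+80],None,fx=7,fy=7,interpolation=cv2.INTER_CUBIC))
E
```

```text
[0.49449189 0.1798815  0.09722178]
[[254.2 249.2]]
[[241.1 256.1]]
[[247.05464946 267.09754416]
 [248.0559393  275.90061033]]
```

View pics/c8.png

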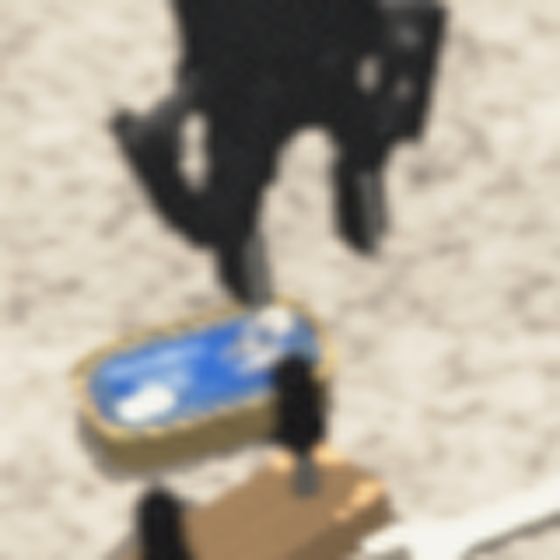

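The finger tips are at (240,258) and (256.7,251), with the long knob's top at (247.9,267) between them. I'll shift +7 mm in y, go down and grip.

Request:
step_arm(deltas=[0,0.7,-1,0,0,0,-2.5,0,0,0,-2,0,0,0,-1,0,0,0,-0.4,0,0,0,0,0])

```text
time_s: 13.55
position: [0.495, 0.1874, 0.0286]
tcp_rot: [-3.131, -0.259, -0.0]
force: [-0.3, 0.5, 0.4]
opening: 0.0424
grasp_force: 0.0
```

Request:
step_arm(deltas=[0,0,0,0,0,0,0,0,0,0,0,0,0,0,0,0,0,0,0,0], claw=1)

```text
time_s: 14.05
position: [0.4953, 0.1875, 0.0291]
tcp_rot: [-3.13, -0.259, -0.002]
force: [-0.2, 0.4, 7.2]
opening: 0.016
grasp_force: 58.4
```

Request:
step_arm(deltas=[0,0,0,0,0,0,0.3,0,0,0,0,0], claw=0.7)

```text
time_s: 14.35
position: [0.495, 0.1872, 0.0318]
tcp_rot: [-3.131, -0.258, -0.001]
force: [0.0, 0.2, 0.5]
opening: 0.0259
grasp_force: 0.0
```

Request:
step_arm(deltas=[0,0,0,0,0,0,0,0,0,0,0,0,0,0,0,0], claw=1)

```text
time_s: 14.75
position: [0.4951, 0.1874, 0.0316]
tcp_rot: [-3.131, -0.259, -0.001]
force: [-0.4, 1.2, 6.3]
opening: 0.0162
grasp_force: 58.4
```

Request:
step_arm(deltas=[0,0,0.5,0,0,0,0.6,0,0,0,0,0])

```text
time_s: 15.05
position: [0.4952, 0.1872, 0.0432]
tcp_rot: [-3.131, -0.258, -0.001]
force: [0.3, 0.1, -0.5]
opening: 0.0157
grasp_force: 58.7
```

Request:
step_arm(deltas=[-0.42,-0.07,0,0,-0.42,-0.07,-0.03,0,-0.42,-0.07,-0.06,0,-0.42,-0.07,-0.1,0])

```text
time_s: 15.45
position: [0.4795, 0.1849, 0.0411]
tcp_rot: [-3.13, -0.258, -0.007]
force: [6.4, 2.9, 10.1]
opening: 0.0157
grasp_force: 60.9
```

Request:
step_arm(deltas=[-0.42,-0.07,-0.12,0,-0.42,-0.07,-0.15,0,-0.42,-0.07,-0.18,0,-0.42,-0.07,-0.2,0,0,0,0,0])

```text
time_s: 15.95
position: [0.4618, 0.182, 0.0344]
tcp_rot: [-3.13, -0.259, -0.004]
force: [3.4, 1.4, 12.0]
opening: 0.0156
grasp_force: 62.8
```

Request:
step_arm(deltas=[-0.5,-0.1,0.9,0,-0.5,-0.1,0.9,0,0,-1,3,0,0,-3,3,0,0,-3,3,0,0,0,0,0,0,0,0,0])

```text
time_s: 16.65
position: [0.451, 0.1093, 0.1426]
tcp_rot: [-3.131, -0.257, -0.001]
force: [0.0, 0.5, 0.2]
opening: 0.0161
grasp_force: 61.8
```

```bash
cat > tip.py <<'E'
from hole import *
OFF=np.array([0,0,.0333]); yaw=.1647
ex=np.array([np.cos(yaw),np.sin(yaw),0]);ey=np.array([-np.sin(yaw),np.cos(yaw),0])
def plane_y(c,uv,p):  # point on the ray in the vertical plane through p along ex
    o,d=ray(c,uv); k=((p-o)@ey)/(d@ey); q=o+k*d-p; return q@ex*1000,q[2]*1000
E
python3 - <<'E'
from tip import *
m=monitor.sense(); p=m['position']+OFF; g=p+[0,0,.019]; print(m['position'],m['opening'],m['force'])
u=proj(s,p)[0]; print('tcp px',u,'exp tip(30deg,L73)',proj(s,g+ex*.0365-[0,0,.0632]), 'vertical',proj(s,g-[0,0,.073]))
d=np.abs(s['pixels'].astype(int)-cv2.imread('pics/scene0.png').astype(int)).sum(2)
x,y=u.round().astype(int); print(x,y)
for r in range(y-6,y+28): print(r,' '.join('%3d'%min(v,999) for v in d[r,x-14:x+16]))
E
```

```text
[0.45069122 0.11018556 0.14157454] 0.016059626104806792 [ 0.21673294  0.65329939 -0.86370336]
tcp px [278.44064398 241.7756708 ] exp tip(30deg,L73) [[270.71641175 248.23152039]] vertical [[279.37170527 257.71105153]]
278 242
236  39  36  42  31  28  17 122 262 359 390 399 395 344 329 371 447 513 544 531 494 379 304 240  96   5  38  40  39  34  35
237  34  42  36  39  35  13  90 258 387 418 419 388 339 325 365 460 524 533 520 467 360 266 160  32  28  39  39  33  40  39
238  37  34  33  36  39  18  83 271 430 470 443 410 328 292 332 423 446 441 446 428 341 218  86   2  32  39  39  39  38  41
239  33  29  31  34  36  17  70 266 438 504 488 433 319 259 291 366 306 260 301 375 341 193  55  25  35  38  38  34  33  41
240  30  34  32  32  39  33  32 216 403 495 491 426 314 242 256 300 204  97 144 240 229 129  26  28  36  37  39  42  35  40
241  36  31  36  41  40  31   4 123 292 408 438 382 289 227 248 245 115  18  21  65  48   8  28  38  40  41  38  40  42  39
242  40  43  41  36  37  39  24  24 155 301 384 363 290 243 248 192  45  23  26  17  28  31  38  41  38  39  39  40  40  39
243  38
[... 2640 characters left out ...]
  32  31  37  35  31  32  30  33  34  30  30  31  36  35  37  47  39  32  39  38
265  31  30  33  30  37  40  39  40  30  33  32  32  35  35  30  32  34  33  35  32  36  36  35  35  36  38  38  38  39  39
266  32  32  30  35  38  38  39  38  37  33  35  32  38  34  37  35  35  37  34  40  37  36  36  31  35  38  38  39  40  42
267  32  34  32  34  37  41  39  43  38  37  40  37  37  40  36  39  36  35  41  38  37  34  37  34  33  36  32  35  36  31
268  32  35  34  38  41  41  38  38  44  40  39  42  35  41  32  35  34  33  40  39  38  37  36  36  33  33  28  30  35  32
269  31  33  34  34  39  37  39  43  45  42  38  35  33  34  32  30  34  33  32  42  39  35  34  35  31  33  32  36  36  35
```

```bash
python3 - <<'E'
from tip import *
p=np.array([.45069,.11019,.14157])+OFF; g=p+[0,0,.019]
for uv in [(272.2,248.9),(272.0,248.4),(272.6,249.2)]:
    h,v=plane_y(s,uv,g); print(uv,round(h,1),round(v,1),'L',np.hypot(h,v).round(1),'deg',np.degrees(np.arctan2(h,-v)).round(1))
# flange rim in the picture: left rim ~(271.5,238.5), right end ~(284.5,239)
for a in(26,28,30,32):
    ax=ex*np.sin(np.radians(a))-np.array([0,0,np.cos(np.radians(a))]); n=ex*np.cos(np.radians(a))+np.array([0,0,np.sin(np.radians(a))])
    for L in (70,73): 
        print(a,L,'tip',proj(s,g+ax*L/1000).round(1),'shank8 sides',proj(s,[g+ax*(L-8)/1000+k*.005*n for k in(-1,1)]).round(1).tolist(),'ctr20',proj(s,g+ax*(L-25)/1000).round(1))
print('boss',P0,'target tip above hole',dp(P0,(0,70,26)))
E
```

```text
(272.2, 248.9) 29.9 -61.4 L 68.3 deg 25.9
(272.0, 248.4) 30.6 -60.1 L 67.5 deg 27.0
(272.6, 249.2) 28.1 -61.3 L 67.5 deg 24.6
26 70 tip [[272.  249.2]] shank8 sides [[273.8, 249.2], [271.6, 246.3]] ctr20 [[274.1 244.6]]
26 73 tip [[271.8 249.7]] shank8 sides [[273.5, 249.7], [271.4, 246.8]] ctr20 [[273.9 245.2]]
28 70 tip [[271.5 248.5]] shank8 sides [[273.3, 248.6], [271.2, 245.6]] ctr20 [[273.8 244.1]]
28 73 tip [[271.3 249. ]] shank8 sides [[273.0, 249.1], [270.9, 246.2]] ctr20 [[273.5 244.7]]
30 70 tip [[271.  247.8]] shank8 sides [[272.8, 248.0], [270.7, 245.0]] ctr20 [[273.5 243.7]]
30 73 tip [[270.7 248.2]] shank8 sides [[272.5, 248.5], [270.4, 245.4]] ctr20 [[273.2 244.2]]
32 70 tip [[270.5 247. ]] shank8 sides [[272.4, 247.3], [270.3, 244.3]] ctr20 [[273.1 243.2]]
32 73 tip [[270.2 247.5]] shank8 sides [[272.1, 247.8], [270.0, 244.7]] ctr20 [[272.8 243.7]]
boss [0.4164, -0.1613, 0.1647] target tip above hole [ 0.39209897 -0.0943787   0.10751666]
```

The diff silhouette shows the screw tip at (272.2,248.8). That puts the tilt at about 26° with the tip on the uphill side, which is close enough. I'll move to hover above the bar hole.

Request:
step_arm(deltas=[0,0,4,0,-1.5,-3.5,0,0,-1.5,-3.5,0,0,-1.5,-3.5,0,0,-1.5,-3.5,0,0,-1.5,-3.5,0,0,-1.4,-3.5,0,0,0,0,-2,0,0,0,0,0,0,0,0,0])

```text
time_s: 17.85
position: [0.3623, -0.0996, 0.1619]
tcp_rot: [-3.13, -0.261, 0.002]
force: [-0.2, 0.3, -0.5]
opening: 0.016
grasp_force: 61.8
```

```bash
cat >> tip.py <<'E'
def show(c,ref,uv,a=12,b=14,lo=-6,hi=20):
    d=np.abs(c['pixels'].astype(int)-cv2.imread(ref).astype(int)).sum(2); x,y=np.round(uv).astype(int); print('cols from',x-a)
    for r in range(y+lo,y+hi): print(r,' '.join('%3d'%min(v,999) for v in d[r,x-a:x+b]))
E
python3 - <<'E'
from tip import *
m=monitor.sense(); print(m['position'],m['tcp_rot'],m['joint_positions'].round(2),m['opening'])
g=m['position']+OFF+[0,0,.019]; tp=g+ex*.0299-[0,0,.0614]
print('tip exp',tp,proj(s,tp),proj(t,tp),'barhole',proj(s,[.3953,-.0949,.1028]))
show(s,'pics/s9.png',proj(s,tp)[0],12,14,-14,6)
show(t,'pics/t9.png',proj(t,tp)[0],10,10,-8,8)
E
```

```text
[ 0.36266422 -0.09960981  0.16231589] [-3.13046442e+00 -2.61441162e-01 -2.18417614e-04] [ 0.22  0.51 -0.07  2.2   0.08  0.44 -1.31] 0.015375666864031908
tip exp [ 0.3921596  -0.09470751  0.15321589] [[356.20010454 234.23189254]] [[361.52848385 274.80144195]] barhole [[354.67442748 248.02203247]]
cols from 344
220  10   6   7   4   8   8   6   4   9   5  11  11  12  39 150 323 421 364 269 166  70  63  57  23 118 137
221  12   2   2   3   4   7   4   1   3  10   8   7  12  50 196 405 546 536 441 287 102  62  60  32 112 141
222   8   6   4   7   6  11   7   9   8   3  14  10   6  47 208 437 574 609 578 454 216  53  53  39 107 128
223  12   7   2   7   5   5   1   5   7   6  13   6  10  48 196 412 562 614 617 547 365 153  56  65 111 118
224  12   7   4   6   7   4   6   5   6   9   7  10  13  74 233 393 503 594 614 565 456 307 159 110 107 119
225  10   8   1   4   7  11   5   4   3   9   8   8  23 113 277 399 446 523 602 571 484 406 287 140  70  85
226   7   9  12   6   6   4   9   5   7   3  10   4  28 127 282 402 424 458 536 554 488 439 369 160  28  37
227   6   5   8   8   8   8  13  
[... 2028 characters left out ...]
 226 229 242 242 233 247 223
275 254 275 284 284 276 255 193 115  69  51 128 190 234 227 226 220 221 244 242 249
276 265 264 257 279 285 244 179 127  80  47  87 173 236 230 224 216 231 245 244 237
277 221 234 249 253 251 228 210 169 124 128 170 222 255 271 246 230 240 271 250 252
278 198 240 215 235 234 225 217 210 190 194 202 248 271 265 252 246 236 241 261 224
279 199 202 204 208 217 255 238 221 231 235 231 234 254 265 235 190 147 207 223 195
280 167 161 175 198 228 226 224 212 222 226 228 231 235 211 216 173  99 130 191 183
281  79  78 116 129 193 203 185 172 166 183 185 216 205 194 183 194 115 109 171 193
282  44  28  47  69 100 118 129 122 109 105 119 161 172 169 185 186 105 108 149 143
```

Request:
step_arm(deltas=[-0.1,-0.1,-2,0,0,0,-1.6,0,0,0,-0.7,0,0,0,0,0])

```text
time_s: 18.35
position: [0.3612, -0.101, 0.1188]
tcp_rot: [-3.13, -0.26, 0.001]
force: [0.8, 0.1, 0.1]
opening: 0.0161
grasp_force: 61.8
```

Request:
step_arm(deltas=[0.25,0.04,-0.43,0,0.25,0.04,-0.43,0,0.1,0.02,-0.18,0,0,0,0,0])

```text
time_s: 18.75
position: [0.3673, -0.1002, 0.1084]
tcp_rot: [-3.131, -0.259, 0.001]
force: [-1.1, 3.5, -3.1]
opening: 0.0159
grasp_force: 61.7
```

Request:
step_arm(deltas=[0,0.06,0,0,0.15,0.03,-0.26,0,0.15,0.03,-0.26,0,0,0,0,0])

```text
time_s: 19.15
position: [0.3701, -0.0991, 0.103]
tcp_rot: [-3.131, -0.259, 0.001]
force: [-1.0, 1.7, -3.4]
opening: 0.016
grasp_force: 61.7
```

Request:
step_arm(deltas=[0.15,0.03,-0.26,0,0.15,0.03,-0.26,0,0,0,0,0])

```text
time_s: 19.45
position: [0.3729, -0.0985, 0.0978]
tcp_rot: [-3.131, -0.259, 0.002]
force: [-3.6, 1.9, -5.7]
opening: 0.0162
grasp_force: 61.5
```

```bash
python3 - <<'E'
from tip import *
m=monitor.sense(); print(m['position'],m['force'])
g=m['position']+OFF+[0,0,.019]; tp=g+ex*.0299-[0,0,.0614]; print(tp, dR(yaw).T@(tp-np.array([.3984,-.0943,.0968]))*1000+[0,70,14])
e=upedge(s,.0,np.arange(60,130,5)); r9={'pixels':cv2.imread('pics/s9.png')}
c9=dict(s); c9['pixels']=r9['pixels']; print((e-upedge(c9,.0,np.arange(60,130,5))).round(1))
show(s,'pics/s9.png',proj(s,dp(P0,(0,70,24)))[0],14,16,-16,8)
E
```

```text
[ 0.37298492 -0.09853768  0.09794749] [-3.43206577  0.58290749 -6.36678766]
[ 0.4024803  -0.09363538  0.08884749] [-0.39605901 69.98663319  5.04590066]
[-3.5 -1.  -1.7 -8.6 -7.6 -7.7 -8.3  1.6 -7.2 -7.3 -8.   9.3  7.7  4.9]
cols from 341
232   8   8   9   7  11  17  84 285 423 382 217 121 138 168 191 215 229 274 340 411 444 457 457 462 476 514 485 414 289  52
233  10  10  10   8   9  10  37 170 362 405 309 159 112 124 156 183 218 265 286 334 388 449 472 478 467 500 492 404 277  51
234   9  10   8  10  11  10  17  64 196 301 277 192 114 122 134 172 215 234 231 261 303 394 458 480 485 506 477 376 227  17
235   7   8   8   9   9  13  12  20  56 132 149 132 118  95 126 161 187 191 195 221 238 282 368 444 491 491 430 319 191  16
236   9  10  11   9  10   9  12  12  15  32  50  55  63  56  73 120 153 151 163 162 150 166 261 357 423 453 407 330 237  54
237  12   7   7   7   7   9   9   9  10  13  12  22  27  40  46  84 106 133 119  86  74  93 210 342 435 477 459 356 221  51
238  12   8  12   7  11  10  10  11  11  12  12  14  32  79 108 101 101 111  95  67  62  76 245 452 558 547 480 344 17
[... 1413 characters left out ...]
 245 253 263 256 245 258 258 225 163  86  39  49  68  51  29  33  61  57  28  15
251  81  89  62  44  59 137 207 236 235 221 231 251 259 264 265 256 243 199 125  63  44  89 138 132  87  47  67  72  62  25
252 176 142  70  29  14  54 104 151 199 234 250 251 257 261 252 235 182 101  51  42  49  78 137 175 149  77  44  72  60  23
253 166 101  39  15   8  14  51 138 224 257 253 245 226 222 183 134  80  53  59  45  35  38  88 160 184 116  48  48  62  44
254 117  39  19   9   6  22  92 200 246 250 198 145 104  96  74  50  35  61  48  30  64  77  57 107 162 146  86  46  57  43
255 144  45  11   6  10  62 163 218 211 168  90  38  30  48  54  56  37  36  24  62 156 173 100  54 121 163 140  85  47  49
```

Request:
step_arm(deltas=[-0.17,-0.03,-0.1,0,-0.17,-0.03,-0.1,0,0,0,0,0])

```text
time_s: 19.85
position: [0.3705, -0.0994, 0.0963]
tcp_rot: [3.131, 0.258, 0.003]
force: [0.8, 1.1, 0.8]
opening: 0.016
grasp_force: 61.9
```

Force has dropped back to zero. I'll go deeper along the axis.

Request:
step_arm(deltas=[0.15,0.03,-0.26,0,0.15,0.03,-0.26,0,0.15,0.03,-0.26,0,0,0,0,0])

```text
time_s: 20.25
position: [0.3746, -0.0983, 0.088]
tcp_rot: [-3.131, -0.259, -0.0]
force: [3.0, 1.2, -1.1]
opening: 0.0158
grasp_force: 61.7
```

Request:
step_arm(deltas=[0.15,0.02,-0.26,0,0.15,0.03,-0.26,0,0.15,0.02,-0.26,0,0.15,0.03,-0.26,0,0,0,0,0])

```text
time_s: 20.75
position: [0.3789, -0.0974, 0.0778]
tcp_rot: [-3.131, -0.258, 0.005]
force: [-8.1, 1.0, 15.9]
opening: 0.016
grasp_force: 63.6
```

Request:
step_arm(deltas=[0.1,0.02,-0.17,0,0,0,0,0])

```text
time_s: 20.95
position: [0.3782, -0.0975, 0.0766]
tcp_rot: [-3.131, -0.257, 0.009]
force: [-19.4, -0.4, 38.8]
opening: 0.016
grasp_force: 65.9
```

The resistance is stiff and purely axial. It comes at the depth expected for a 74 mm grasp-to-tip length, so the flange is seated. I'll relieve the load, release and go straight up.

Request:
step_arm(deltas=[-0.1,-0.02,0.17,0,0,0,0,0])

```text
time_s: 21.15
position: [0.3791, -0.0974, 0.0781]
tcp_rot: [-3.131, -0.258, 0.003]
force: [-8.2, 1.2, 15.1]
opening: 0.0158
grasp_force: 63.5
```

Request:
step_arm(deltas=[0,0,0,0,0,0,0,0,0,0,0,0,0,0,1,0,0,0,3,0,0,0,4,0,0,0,4,0,0.5,2,3,0,1,4,0,0,1,4,0,0], claw=0.6)

```text
time_s: 22.15
position: [0.4059, 0.0036, 0.2287]
tcp_rot: [3.131, 0.256, 0.003]
force: [1.1, -0.5, -0.1]
opening: 0.0343
grasp_force: 0.0
```

Request:
step_arm(deltas=[1,4,0,0,1,4,0,0,1,4,0,0,1,4,0,0,0,0,0,0])

```text
time_s: 22.65
position: [0.4455, 0.1676, 0.2274]
tcp_rot: [-3.128, -0.267, -0.0]
force: [0.5, -1.5, -0.4]
opening: 0.0342
grasp_force: 0.0
```

```bash
python3 - <<'E'
from tip import *
print(monitor.sense()['position'],monitor.sense()['time_s'])
cv2.imwrite('pics/s20.png',s['pixels']);cv2.imwrite('pics/t20.png',t['pixels'])
for n,c,r in(('s',s,'pics/s9.png'),('t',t,'pics/t9.png')):
    f=lambda z:proj(c,dp(P0,(0,70,z)))[0].round(1)
    print(n,'seated: flange ctr',f(23),'knob bottom',f(25),'mid',f(41),'top',f(57))
    k=(c['pixels'].mean(2)<75).astype(np.uint8); x,y=f(41).astype(int); q=k[y-14:y+15,x-12:x+13]; nn,_,st,ce=cv2.connectedComponentsWithStats(q)
    for i in range(1,nn): print(st[i],ce[i]+[x-12,y-14])
E
```

```text
[0.44515916 0.16306531 0.22760792] 22.75
s seated: flange ctr [354.8 247.9] knob bottom [355.1 247.5] mid [357.5 245. ] top [359.8 242.5]
[7 1 3 3 3] [353. 233.]
[ 8  5 10 16 71] [357.47887324 245.04225352]
[20 17  5  8  9] [366.66666667 251.33333333]
t seated: flange ctr [360.2 276.8] knob bottom [360.3 277.1] mid [361.1 279.6] top [361.9 282.1]
[24  0  1  5  5] [373. 267.]
[ 8  9  8 11 69] [360.82608696 279.31884058]
```

The knob's mid-point is at scene (357.5,245.0) and top (360.8,279.3). The seated prediction is (357.5,245.0) and (361.1,279.6), so the screw is home. I'll check quickly that the other things haven't moved, then hand in.

```bash
python3 - <<'E'
from h import *
a=cv2.imread('pics/scene0.png').astype(int).sum(2);b=snap('scene')['pixels'].astype(int).sum(2);d=np.abs(a-b)
for n,(x,y,w,h) in dict(pen=(160,303,55,26),short=(218,282,18,20),spanner=(256,274,55,27),sardine=(214,258,26,20),tin=(374,184,20,28)).items(): print(n,(d[y:y+h,x:x+w]>120).sum())
print(ticket.job_done())
E
```

```text
pen 47
short 44
spanner 20
sardine 0
tin 352
the job is handed in; nothing more can be done
None
```

I've handed the job in: the keeper bar is across the packet and the long screw is through both holes, with its flange resting on the bar by force and camera checks. The short screw stayed in the block. No contact with anything else was felt, though my last picture check for moved bystanders was inconclusive: it showed changes round the tin (352 px), pen, spanner and short screw that I did not trace.

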